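Drift the strap into line and bolt it

TASK

The sliding strap's hole is out of line with the hole in the block under it. Take the tapered drift from the rack and press it down through both holes until its collar is down on the strap, so that it levers them into line; then pull it out, stand it back in its own rack hole, and put the thick bolt from the rack into the lined-up holes, fully home on its flange.

Things in the scene. Friction and masses are not known exactly. Their poses are not given: they have to be found in the camera images.
- block: Fixed aluminium block 110 x 94 x 55 mm high (x, y, z) on the bench, with a round 31 mm hole straight through its middle. Origin: on the hole's axis at the block's underside; x along the strap and its slide, z up. On it, between two low side rails (tops 64 mm up), lies a steel strap 150 x 60 x 12 mm with its own 31 mm through hole in its middle; strap top 67 mm above the origin.
- strap (a joint): Slide of the strap along the block's x (m): the strap's hole centre lies this far along the block's +x from the block's hole axis. 0 = holes in line; starts 0.012 to 0.016 out. Stiff: needs about 4 N and stays where it is left; stops at +-0.020.
- drift: Plain steel tapered drift, standing upright in the rack's widest hole, the tallest thing in the rack. Origin at the tip's lower end, z up along it: tip 6 mm diameter, tapering out to 28 mm at 45 mm, parallel to 65 mm, collar 46 mm diameter from 65 to 71 mm, round grip 24 mm diameter from 71 to 123 mm. About 0.25 kg. With its collar down on the strap the tip is 2 mm above the bench; in the rack it is 13 mm above it.
- bolt: Thick black cap bolt hanging by its flange in the rack (in the middle or the far hole from the drift; the other holds a slimmer bolt, 12 mm shank and 24 mm head, which is not wanted). Origin at the centre of the flange's underside, z up: shank 20 mm diameter reaching 50 mm below, flange 44 mm diameter and 5 mm thick, then a round head 34 mm diameter from 5 to 31 mm above the origin. About 0.2 kg.
- rack_drift_hole (a point): Mouth centre of the drift's 37 mm hole, at the top face of the rack, 78 mm above the bench. The rack is a fixed grey sheet-metal stand, 70 x 240 mm, its top plate 10 mm thick; point y runs along its length: the two bolt holes lie 80 and 160 mm from this point toward -y.
Mind the look-alikes: they are no part of the job. What is shaped like the bolt but purple is not meant.

How it is judged (in metres and radians):
On the way, in this order (a step that is already met when the one before it is completed fails the run):
1. the drift is down through strap and block, collar within 10 mm of the strap, and the holes are in line within 4 mm (x of drift in the frame of block between -0.01 and 0.01 m and y of drift in the frame of block between -0.01 and 0.01 m and z of drift in the frame of block below 0.012 m and angle between drift's own z axis and vertical below 0.17 rad and value of joint strap between -0.004 and 0.004 m), for 0.1 s.
2. the thick bolt is home in the lined-up holes in the drift's place (x of bolt in the frame of block between -0.008 and 0.008 m and y of bolt in the frame of block between -0.008 and 0.008 m and z of bolt in the frame of block between 0.06 and 0.072 m and angle between bolt's own z axis and vertical below 0.17 rad and value of joint strap between -0.007 and 0.007 m), for 0.2 s.
At the end, for the whole second after the job is handed in: Thick bolt upright (10 deg) in strap and block, flange within 5 mm of the strap top, 8 mm of the block's hole axis (x and y); holes in line within 7 mm; drift upright (10 deg) in its rack hole, within 12 mm of its centre, collar within 8 mm of the rack top; both at rest (all of step 2 and horizontal distance between drift and rack_drift_hole below 0.012 m and height (world z) of drift between 0.005 and 0.021 m and angle between drift's own z axis and vertical below 0.17 rad and linear speed of each of bolt, drift below 0.02 m/s); the robot touches nothing.
It also fails if it takes over 64 s, if anything falls off the work surface, if the arm or the gripper's body presses on something with over 40 N, if the wrist force passes 120 N, or if a joint passes its speed limit or range.

ROBOT

A 6-joint arm with a two-finger parallel gripper is mounted at the origin on a cart in front of the work surface, level with it; the furniture and walls round the work are solid. World frame = base frame: x ahead of the robot, y to its left, z up, the work surface at z = 0. Lengths are in m, angles in degrees, forces in N, time in s.
With the tool pointing down it reaches from about 0.25 to 0.725 m from the base axis. Payload 9.7 kg.
Tool frame: the origin (TCP) lies midway between the tips of the shut fingers; the grasp point (between the pads) lies bot.hold_point_z behind it (bot.hold_point_z is the distance from the TCP to the grasp point, in m); z points along the fingers, y is the line along which they close (so a half turn about z gives the same grasp; the last joint's range is limited). The gripper opens to 85 mm and grips with 20 to 120 N. Pads are 22 mm wide; open, the fingers measure 114 mm over their backs; the gripper's body (76 mm by 85 mm) begins 54 mm behind the grasp point. The pads swing forward as they close: fully open they stand 13 mm farther back than shut.
Start: joints at [-69.958, 4.979, 10.078, 95.1, 0, 90], TCP at [0.188, -0.517, 0.231] pointing down, gripper open.
Joint ranges: [-179.16, 179.16], [-48.56, 103.87], [-65.8, 70.77], [-126.05, 130.52], [-82.76, 87.17], [-180, 180]. Speed limits (degrees/s): [127.2, 127.2, 147.25, 180, 180, 180].

INTERFACE

Orientations are given as [roll, pitch, yaw] about the fixed x, y, z axes, in that order (R = Rz(yaw) Ry(pitch) Rx(roll)).
In Python, from workcell import bot, camera, camera_model, ticket gives the robot as it stands.
- The arm moves only by the tool send_rows, never from a script. Its argument "targets" is text: rows parted by semicolons, each of 5 numbers parted by spaces: the shift along the tool's x, y, z in mm, then the turn about the tool's z in degrees, then the closure in counts, from 0 (fully open) to 255 (shut). A call has 1 to 20 rows; each row is the pose to reach, as a shift and turn from the pose commanded when the call began, along the tool's axes at that moment; what a row does not reach only later rows make up. A row lasts 1/8 s, in which the tool goes at most 62.5 mm and 10.7 degrees, less where a joint would pass 70% of its speed; a pose out of reach is approached as far as the arm can. A call with a gripper value outside its range is refused whole. The fingers move at their own pace and stop on an object; "newtons" is the grip in N (left out, the last holds). Time passes only in rows, so rows that repeat a pose let the fingers close. It gives the time, the measured TCP pose, the force, the opening and the grip force at its end, in the units of the state.
- bot.get_obs(): the state, without advancing time (a new reading comes with each control period).
- camera(name): name is "side" or "top" or "wrist"; returns the picture (400x640x3 uint8, blue, green, red); there is no depth.
- camera_model(name): a dict with "K" (3x3 intrinsics, pixels), "pose" (4x4, takes a point from camera to world coordinates); the wrist camera has in their place "T_tool_cam" (4x4, takes a point from camera to tool coordinates, whose origin is the TCP and whose axes are the flange's). Camera axes: x right, y down, z forward; pixel columns grow to the right and rows downward; lengths in m; the calibration is good to about 2 mm. The wrist camera is an equidistant fisheye: a pixel r from the principal point sees the ray r / f radians off the axis. A picture is of the moment at which its call begins: read the wrist's pose just before it. camera_model takes no time and is no camera call.
- ticket.job_done(): hands the job in; it is judged then, once.
The state is a dict: "time": time; "q": joint angles; "qd": joint speeds; "joint_efforts": joint torques, N m; "ee_pos": TCP position; "tcp_rot": TCP orientation; "wrist_force": force on the tool from outside, world axes, zero at the start; "torque": the same for the moment, N m; "opening": finger opening in m; "grasp_force": force on a finger pad.
Only numpy, scipy, OpenCV 4.12 (cv2) and the standard library are available. Lean on these libraries where they do the work, as an engineer would, in place of code of your own. Each camera call takes 0.05 s, during which the arm holds its last target. There are 200 camera calls.

## Working session

There is one attempt and no reset: what is moved stays moved. The work goes in short steps, Python scripts to look and compute and a tool call to move; the robot and the scene stay as the last step left them, time stands still between calls to the robot, and variables do not carry over. Pictures are saved under pics/ and viewed, at most 13 in all, crops included, and the job is handed in when it is done.

Besides the shell and the picture viewer there is one more tool, called after "Request:" as a command line: name --argument value ..., lists and objects as JSON in quotes. send_rows: Moves the arm, as the interface text tells. Its arguments: {"type":"object","properties":{"targets":{"type":"string"},"newtons":{"type":"number"}},"required":["targets"]}

```bash
mkdir -p pics; python3 - <<'E'
from workcell import bot,camera,camera_model
import cv2,numpy as np
np.set_printoptions(precision=4,suppress=True)
print(bot.get_obs(),bot.hold_point_z)
for n in("top","side","wrist"):
    cv2.imwrite(f"pics/{n}0.png",camera(n));print(n,camera_model(n))
E
```

```text
{'time': 0.0, 'q': array([-69.96  ,   5.0086,  10.0324,  95.0998,  -0.0003,  89.9997]), 'qd': array([-0.0965, -0.041 ,  0.0042,  0.0657, -0.0807,  0.0588]), 'joint_efforts': array([ -0.0008, -52.038 ,  46.4811,   0.0159,  -0.    ,  -0.    ]), 'ee_pos': array([ 0.1884, -0.5165,  0.2306]), 'tcp_rot': array([-179.924 ,    0.0003,   20.0404]), 'wrist_force': array([-0.5646,  0.3384, -0.6274]), 'torque': array([-0.006 ,  0.0346,  0.0359]), 'grasp_force': 0.0, 'opening': 0.08550483785389072} 0.0187
top {'K': array([[472.5478,   0.    , 318.1808],
       [  0.    , 472.5478, 204.911 ],
       [  0.    ,   0.    ,   1.    ]]), 'pose': array([[-0.0238, -0.9957,  0.0893,  0.4175],
       [-0.9997,  0.024 ,  0.0021, -0.1869],
       [-0.0042, -0.0892, -0.996 ,  1.2048],
       [ 0.    ,  0.    ,  0.    ,  1.    ]])}
side {'K': array([[418.3545,   0.    , 320.156 ],
       [  0.    , 418.3545, 202.8002],
       [  0.    ,   0.    ,   1.    ]]), 'pose': array([[ 0.9973, -0.0274,  0.0675,  0.4571],
       [-0.0728, -0.3866,  0.9194, -1.0251],
       [ 0.0009, -0.9218, -0.3876,  0.4163],
       [ 0.    ,  0.    ,  0.    ,  1.    ]])}
wrist {'K': array([[309.7069,   0.    , 321.5324],
       [  0.    , 309.7069, 200.28  ],
       [  0.    ,   0.    ,   1.    ]]), 'T_tool_cam': array([[-0.    , -0.9509, -0.3094,  0.0803],
       [ 1.    , -0.0002,  0.0004, -0.0003],
       [-0.0005, -0.3094,  0.9509, -0.143 ],
       [ 0.    ,  0.    ,  0.    ,  1.    ]])}
```

View pics/top0.png

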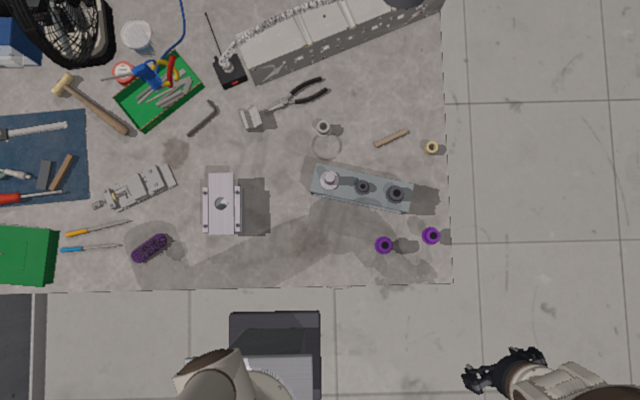

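View pics/side0.png

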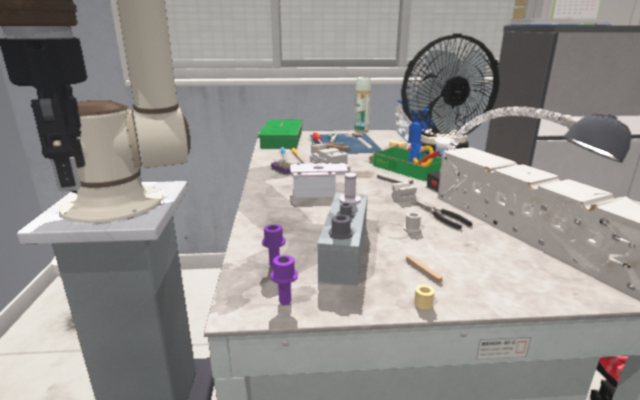

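The top view shows the block with its strap hole near (221,203), and the rack from (313,165) to (410,205). On the rack are the drift at (330,179) and bolts at (363,186) and (395,194). The purple look-alikes at (384,245) and (431,236) stand off the rack. Next I zoom in.

```bash
cat > h.py <<'E'
import numpy as np,cv2
from workcell import bot,camera,camera_model
from scipy.spatial.transform import Rotation as R
np.set_printoptions(precision=4,suppress=True)
def hit(cam,uv,z):
    m=camera_model(cam) if isinstance(cam,str) else cam
    K,P=m["K"],m["pose"];d=P[:3,:3]@np.linalg.solve(K,[*uv,1]);o=P[:3,3]
    return o+d*(z-o[2])/d[2]
def wrist():
    "wrist picture and its model with world pose"
    o=bot.get_obs();m=dict(camera_model("wrist"));T=np.eye(4)
    T[:3,:3]=R.from_euler("xyz",o["tcp_rot"],degrees=True).as_matrix();T[:3,3]=o["ee_pos"]
    m["pose"]=T@m["T_tool_cam"];return camera("wrist"),m
def whit(m,uv,z):
    K,P=m["K"],m["pose"];v=np.array(uv,float)-K[:2,2];r=np.hypot(*v);t=r/K[0,0]
    c=np.r_[np.sin(t)*v/max(r,1e-9),np.cos(t)];d=P[:3,:3]@c;o=P[:3,3]
    return o+d*(z-o[2])/d[2]
E
python3 - <<'E'
from h import *
im=cv2.imread("pics/top0.png")
a=cv2.resize(im[155:245,190:290],None,fx=4,fy=4,interpolation=2)
b=cv2.resize(im[155:245,300:420],None,fx=4,fy=4,interpolation=2)
s=cv2.imread("pics/side0.png")[160:290,280:380]
s=cv2.resize(s,None,fx=4,fy=4,interpolation=2)[:520]
c=np.zeros((560,800,3),np.uint8)
c[:180*1,:0]=0
cv2.imwrite("pics/c1.png",np.hstack([np.vstack([cv2.resize(a,(400,280)),cv2.resize(b,(400,240))]),s]))
for n,uv,z in[("hole",(221,203),.067),("drift",(330,179),.136),("mid",(363,186),.109),("far",(395,194),.109)]:
    print(n,hit("top",uv,z))
E
```

```text
hole [0.5299 0.0505 0.067 ]
drift [ 0.5721 -0.213   0.136 ]
mid [ 0.5576 -0.2903  0.109 ]
far [ 0.537  -0.3643  0.109 ]
```

View pics/c1.png

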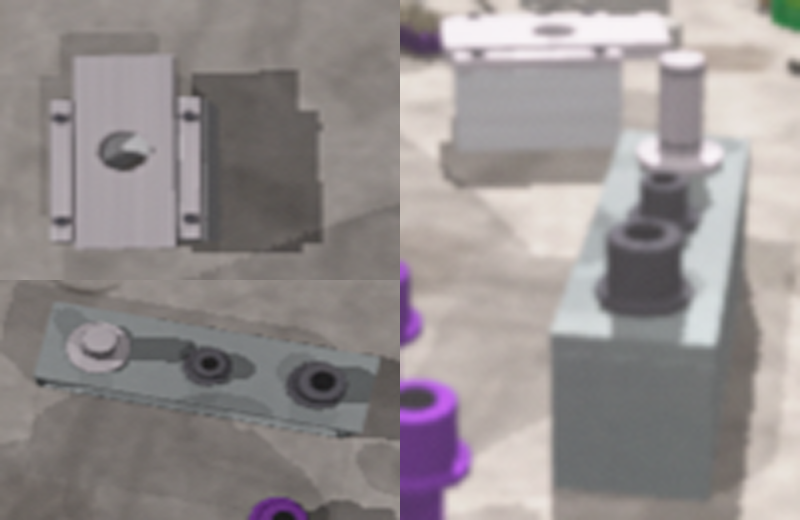

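The thick bolt is the far one (its head and flange are larger). The slim one is in the middle and the drift is at the other end of the rack. Next is a wrist view that covers everything.

Request:
send_rows --targets "20 -10 -30 0 0;60 -40 -60 5 0;110 -70 -70 10 0;160 -100 -70 15 0;210 -130 -70 20 0;260 -160 -70 20 0;310 -190 -70 20 0;360 -220 -70 20 0;400 -245 -70 20 0;429 -266 -70 20 0;429 -266 -70 20 0;429 -266 -70 20 0;429 -266 -70 20 0" --newtons 80

```text
time: 1.78
ee_pos: [0.4999, -0.1206, 0.3014]
tcp_rot: [180.0, -0.0, -0.0]
wrist_force: [-0.5, -0.1, 0.8]
opening: 0.0853
grasp_force: 0.0
```

```bash
python3 - <<'E'
from h import *
import pickle
im,m=wrist();cv2.imwrite("pics/w1.png",im);pickle.dump(m,open("m1.pkl","wb"));print(m["pose"],bot.get_obs()["ee_pos"],bot.get_obs()["tcp_rot"],bot.get_obs()["time"])
E
```

```text
[[-0.0005 -0.951  -0.3092  0.58  ]
 [-1.      0.0006 -0.0003 -0.12  ]
 [ 0.0005  0.3092 -0.951   0.4444]
 [ 0.      0.      0.      1.    ]] [ 0.4999 -0.1206  0.3015] [179.9915  -0.0137  -0.0363] 1.825
```

View pics/w1.png

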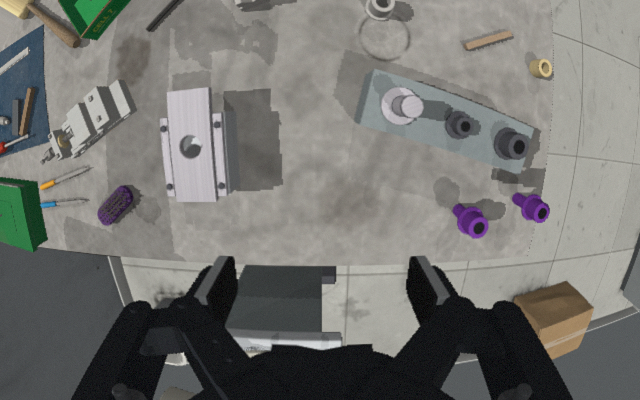

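The wrist view shows the strap hole near (190,145) with rails and screws either side. The drift's top is near (409,106) and its collar near (402,105), the slim bolt is at (459,124) and the thick bolt at (512,144). I measure these next with masks and crops.

```bash
python3 - <<'E'
from h import *
import pickle
m=pickle.load(open("m1.pkl","rb"));im=cv2.imread("pics/w1.png");g=cv2.cvtColor(im,6)
def show(tag,z,mask,x0,y0,amin=60):
    cs,_=cv2.findContours(mask,cv2.RETR_CCOMP,cv2.CHAIN_APPROX_NONE)
    for c in cs:
        if cv2.contourArea(c)<amin: continue
        P=np.array([whit(m,p[0]+[x0,y0],z)[:2] for p in c],np.float32)
        (cx,cy),(w,h),a=cv2.minAreaRect(P)
        print(tag,"px",c[:,0].mean(0)+[x0,y0],"world",round(cx,4),round(cy,4),"size",round(w,4),round(h,4),"ang",round(a,1))
# strap+rails bright
x0,y0=150,75;s=g[y0:215,x0:240];show("bright",.067,np.uint8(s>145)*255,x0,y0)
x0,y0=365,75;s=g[y0:140,x0:435];show("collar/drift>170",.136,np.uint8(s>175)*255,x0,y0,30)
x0,y0=440,100;s=g[y0:170,x0:540];show("dark",.109,np.uint8(s<75)*255,x0,y0,30);show("vdark",.109,np.uint8(s<40)*255,x0,y0,20)
a=cv2.resize(im[80:210,150:240],None,fx=4.4,fy=4.4,interpolation=2);b=cv2.resize(im[80:175,365:540],None,fx=2.25,fy=2.25,interpolation=2)
b=cv2.copyMakeBorder(b,0,a.shape[0]-b.shape[0],0,0,0);cv2.imwrite("pics/c2.png",np.hstack([a,b]))
E
```

```text
bright px [218.832 155.224] world 0.5172 0.0111 size 0.0721 0.0119 ang 0.3
bright px [232.4286  82.5893] world 0.6091 -0.0103 size 0.0195 0.0189 ang 86.1
bright px [194.7681 160.5965] world 0.5329 0.0419 size 0.1905 0.108 ang 0.6
bright px [194.1111 204.1746] world 0.4528 0.0522 size 0.0129 0.0418 ang 9.1
bright px [189.6351 146.2297] world 0.5303 0.0526 size 0.0328 0.031 ang 37.4
collar/drift>170 px [393.4744 114.2564] world 0.5699 -0.1922 size 0.0352 0.0138 ang 57.4
collar/drift>170 px [411.8    106.2182] world 0.5793 -0.2112 size 0.0206 0.0202 ang 49.2
collar/drift>170 px [405.4828  91.069 ] world 0.5946 -0.2042 size 0.0061 0.0134 ang 3.5
dark px [518.6757 146.7027] world 0.5417 -0.368 size 0.0187 0.018 ang 64.0
dark px [504.165  140.8932] world 0.5467 -0.3467 size 0.0348 0.0341 ang 71.9
dark px [465.  126.3] world 0.5611 -0.286 size 0.0117 0.0133 ang 4.0
dark px [453.3291 120.481 ] world 0.5654 -0.2718 size 0.0297 0.024 ang 67.1
vdark px [518.7419 146.7419] world 0.5412 -0.3677 size 0.0156 0.0149 ang 7.8
vdark px [465.0833 126.    ] world 0.5611 -0.286 size 0.0094 0.0107 ang 4.3
```

View pics/c2.png

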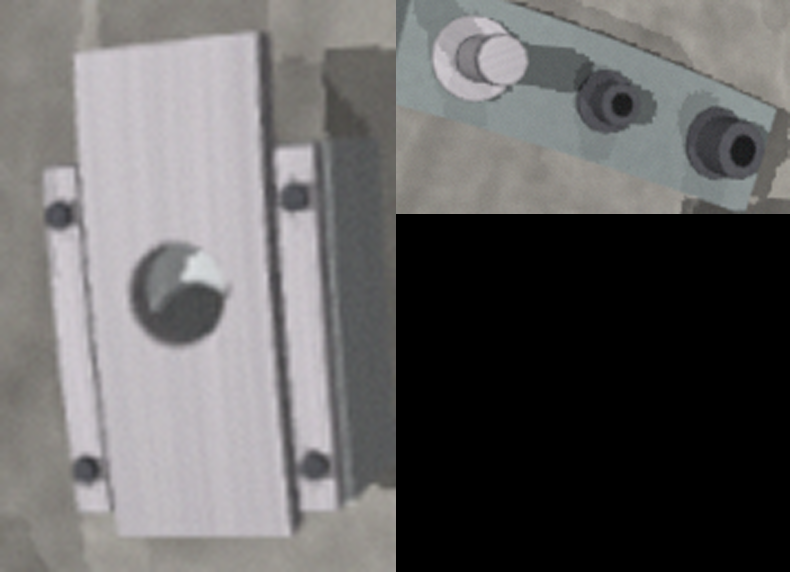

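```bash
python3 - <<'E'
from h import *
import pickle
m=pickle.load(open("m1.pkl","rb"))
c=lambda x,y:(150+x/4.4,80+y/4.4)
S=np.array([whit(m,c(*p),.064) for p in[(60,214),(87,469),(295,197),(314,464)]])
print("screws",S[:,:2],S.mean(0))
C=np.array([whit(m,c(*p),.067) for p in[(77,55),(118,535),(258,33),(298,535)]])
print("strap corners",C[:,:2],C.mean(0))
print("hole",whit(m,c(177.5,294),.067))
b=lambda x,y:(365+(x-396)/2.25,80+y/2.25)
print("collar",whit(m,b(479,58),.084),"top",whit(m,b(503,60),.136))
# same in top view (crop c1 scale 4*... )
im=cv2.imread("pics/top0.png");g=cv2.cvtColor(im,6)
def cen(x0,y0,x1,y1,f,z,n):
    k=np.uint8(f(g[y0:y1,x0:x1]));nn,l,st,ce=cv2.connectedComponentsWithStats(k)
    i=1+st[1:,4].argmax();uv=ce[i]+[x0,y0];print(n,uv,st[i,2:],hit("top",uv,z))
cen(212,192,232,214,lambda s:s<140,.067,"top hole")
cen(386,184,406,204,lambda s:s<45,.109,"top bolt socket")
cen(320,168,342,192,lambda s:s>165,.084,"top drift")
q=lambda x,y:(190+x/4,155+y/3.111)
T=np.array([hit("top",q(*p),.064)[:2] for p in[(61,117),(61,221),(190,116),(190,219)]]);print("screws top",T,T.mean(0))
E
```

```text
screws [[0.5569 0.0903]
 [0.4764 0.09  ]
 [0.5569 0.012 ]
 [0.477  0.0119]] [0.5168 0.051  0.064 ]
strap corners [[0.6045 0.0796]
 [0.4556 0.0803]
 [0.6052 0.0204]
 [0.4556 0.0182]] [0.5302 0.0497 0.067 ]
hole [0.5305 0.0504 0.067 ]
collar [ 0.5792 -0.2143  0.084 ] top [ 0.579 -0.212  0.136]
top hole [219.3853 203.578 ] [ 13  13 109] [0.5286 0.0544 0.067 ]
top bolt socket [396.3939 192.4848] [ 7  6 33] [ 0.5405 -0.3677  0.109 ]
top drift [322.     182.6923] [ 3  6 13] [ 0.5711 -0.195   0.084 ]
screws top [[0.5565 0.0893]
 [0.4752 0.0895]
 [0.5554 0.0108]
 [0.4749 0.0115]] [0.5155 0.0503]
```

Request:
send_rows --targets "10 10 20 -10 0;20 20 40 -20 0;30 30 60 -30 0;40 45 80 -40 0;50 60 100 -50 0;60 70 110 -60 0;70 80 120 -70 0;79 92 125 -80 0;79 92 130 -90 0;79 92 130 -90 0;79 92 130 -90 0"

```text
time: 3.2
ee_pos: [0.5792, -0.2121, 0.1717]
tcp_rot: [180.0, 0.0, 89.8]
wrist_force: [0.4, -0.4, 0.5]
opening: 0.0852
grasp_force: 0.0
```

```bash
python3 - <<'E'
from h import *
im,m=wrist();cv2.imwrite("pics/w2.png",im)
import pickle;pickle.dump(m,open("m2.pkl","wb"));print(bot.get_obs()["ee_pos"],bot.get_obs()["tcp_rot"])
E
```

```text
[ 0.5793 -0.212   0.1718] [179.9691   0.0111  89.8388]
```

View pics/w2.png

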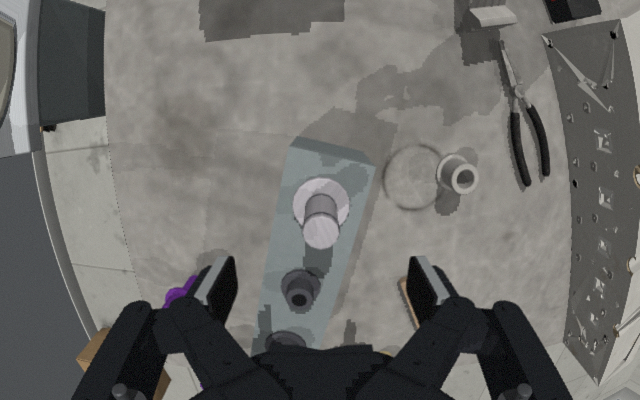

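The drift's top is at (321,232), centred between the fingers, with the collar at (321,206). I check the position and then grasp.

```bash
python3 - <<'E'
from h import *
import pickle;m=pickle.load(open("m2.pkl","rb"))
print(whit(m,(321,232),.136),whit(m,(321,206),.084))
c=[whit(m,p,.078)[:2] for p in[(290,147),(377,165)]];print("rack end corners",c)
E
```

```text
[ 0.5796 -0.2114  0.136 ] [ 0.5796 -0.2121  0.084 ]
rack end corners [array([ 0.5559, -0.166 ]), array([ 0.6237, -0.1803])]
```

Request:
send_rows --targets "0 0 30 0 0;0 0 60 0 0;0 0 80 0 0;0 0 84 0 0;0 0 84 0 0;0 0 84 0 255;0 0 84 0 255;0 0 84 0 255;0 0 84 0 255;0 0 84 0 255;0 0 84 0 255;0 0 84 0 255;0 0 84 0 255" --newtons 110

```text
time: 4.88
ee_pos: [0.5796, -0.2118, 0.0879]
tcp_rot: [180.0, 0.0, 90.0]
wrist_force: [-1.3, -0.0, 5.6]
opening: 0.022
grasp_force: 107.4
```

Request:
send_rows --targets "0 0 -20 0 255;0 0 -55 0 255;0 0 -90 0 255;0 0 -95 0 255;30 -10 -95 0 255;80 -20 -95 0 255;130 -30 -95 0 255;180 -40 -95 0 255;230 -50 -95 0 255;255 -56 -95 0 255;262 -56 -95 0 255;262 -56 -95 0 255;262 -56 -95 0 255"

```text
time: 6.5
ee_pos: [0.5233, 0.0493, 0.1817]
tcp_rot: [-180.0, 0.0, 90.0]
wrist_force: [0.8, -1.2, -2.4]
opening: 0.022
grasp_force: 108.2
```

```bash
python3 - <<'E'
from h import *
im,m=wrist();s=camera("side");t=camera("top")
import pickle;pickle.dump(m,open("m3.pkl","wb"));print(bot.get_obs()["ee_pos"])
cv2.imwrite("pics/w3.png",np.hstack([im[100:400,170:470],np.vstack([cv2.resize(s[130:230,250:400],None,fx=2.,fy=2.),np.zeros((100,300,3),np.uint8)])]))
E
```

```text
[0.5234 0.0494 0.1821]
```

View pics/w3.png

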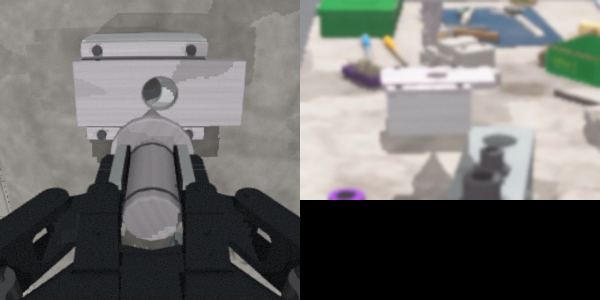

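The drift is held straight in the gripper. The strap hole is at wrist pixel about (330,193), and the rail screws are at (266,150) and (362,149).

```bash
python3 - <<'E'
from h import *
import pickle;m=pickle.load(open("m3.pkl","rb"))
print("hole",whit(m,(330.3,193),.067),"screws",whit(m,(266.5,150),.064),whit(m,(362,149.5),.064))
E
```

```text
hole [0.5317 0.0519 0.067 ] screws [0.4769 0.0896 0.064 ] [0.5586 0.0898 0.064 ]
```

Request:
send_rows --targets "2 1 15 0 255;2 1 30 0 255;2 1 42 0 255;2 1 52 0 255;2 1 58 0 255;2 1 58 0 255;2 1 58 0 255"

```text
time: 7.52
ee_pos: [0.5245, 0.0523, 0.1248]
tcp_rot: [180.0, -0.0, 90.0]
wrist_force: [0.4, 0.2, -3.4]
opening: 0.022
grasp_force: 108.2
```

Request:
send_rows --targets "-1 -2 1 0 255;-1 -4 2 0 255;-1 -6 4 0 255;-1 -7 6 0 255;-1 -7 10 0 255;-1 -7 14 0 255;-1 -7 18 0 255;-1 -7 18 0 255"

```text
time: 8.52
ee_pos: [0.5167, 0.0512, 0.1053]
tcp_rot: [-179.9, 0.0, 90.0]
wrist_force: [4.2, 0.9, -3.7]
opening: 0.0219
grasp_force: 107.9
```

Request:
send_rows --targets "0 0 4 0 255;0 0 8 0 255;0 0 12 0 255;0 0 16 0 255;0 0 20 0 255;0 0 23 0 255;0 0 25 0 255;0 0 25 0 255"

```text
time: 9.52
ee_pos: [0.517, 0.0512, 0.0809]
tcp_rot: [-180.0, 0.0, 90.0]
wrist_force: [3.5, -0.3, -4.9]
opening: 0.0219
grasp_force: 108.0
```

Request:
send_rows --targets "0 0 1 0 255;0 0 2 0 255;0 0 3 0 255;0 0 4 0 255;0 0 4 0 255;0 0 4 0 255"

```text
time: 10.28
ee_pos: [0.5171, 0.0512, 0.0771]
tcp_rot: [-180.0, 0.0, 90.0]
wrist_force: [1.2, 0.4, -3.7]
opening: 0.0219
grasp_force: 108.0
```

Request:
send_rows --targets "0 0 1 0 255;0 0 2 0 255;0 0 2 0 255;0 0 2 0 255;0 0 0 0 255;0 0 0 0 255"

```text
time: 11.02
ee_pos: [0.5173, 0.0512, 0.0773]
tcp_rot: [180.0, 0.0, 90.0]
wrist_force: [1.2, -0.6, -2.6]
opening: 0.0218
grasp_force: 107.9
```

Request:
send_rows --targets "0 0 -20 0 255;0 0 -50 0 255;0 0 -85 0 255;0 0 -107 0 255;-30 10 -107 0 255;-80 20 -107 0 255;-130 30 -107 0 255;-180 40 -107 0 255;-230 52 -107 0 255;-255 62 -107 0 255;-263 62 -107 0 255;-263 62 -107 0 255;-263 62 -107 0 255"

```text
time: 12.65
ee_pos: [0.5792, -0.2107, 0.1844]
tcp_rot: [-180.0, -0.0, 90.1]
wrist_force: [-0.2, -0.1, -1.8]
opening: 0.0214
grasp_force: 108.5
```

```bash
python3 - <<'E'
from h import *
im,m=wrist();t=camera("top");o=bot.get_obs();print(o["ee_pos"],o["wrist_force"])
cv2.imwrite("pics/w4.png",np.hstack([im[100:400,170:470],cv2.resize(t[165:245,190:270],(300,300),interpolation=2)]))
E
```

```text
[ 0.5794 -0.2107  0.1846] [-0.9603 -0.5304 -2.7245]
```

View pics/w4.png

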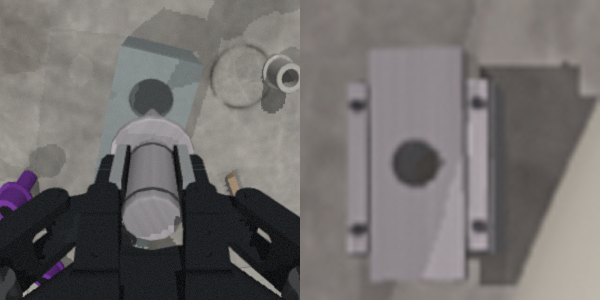

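The right crop shows the strap centred on the rails, so the holes are in line. The rack hole is at wrist pixel (321,198).

```bash
python3 - <<'E'
from h import *
o=bot.get_obs();m=dict(camera_model("wrist"));T=np.eye(4);T[:3,:3]=R.from_euler("xyz",o["tcp_rot"],degrees=True).as_matrix();T[:3,3]=o["ee_pos"];m["pose"]=T@m["T_tool_cam"]
print(whit(m,(321.3,198),.078))
E
```

```text
[ 0.58   -0.2101  0.078 ]
```

Request:
send_rows --targets "0 0 25 0 255;0 0 50 0 255;0 0 70 0 255;0 0 85 0 255;0 0 92 0 255;0 0 95 0 255;0 0 95 0 255;0 0 95 0 255"

```text
time: 13.75
ee_pos: [0.5797, -0.2119, 0.0899]
tcp_rot: [179.9, 0.0, 90.0]
wrist_force: [-0.3, -0.1, -3.0]
opening: 0.0222
grasp_force: 108.5
```

Next I go the last 2 mm down, release, lift clear and move above the bolt.

Request:
send_rows --targets "0 0 1 0 255;0 0 2 0 255;0 0 2 0 255;0 0 2 0 0;0 0 2 0 0;0 0 2 0 0;0 0 2 0 0;0 0 2 0 0;0 0 2 0 0;0 0 2 0 0;0 0 2 0 0"

```text
time: 15.12
ee_pos: [0.5794, -0.2117, 0.0873]
tcp_rot: [180.0, -0.0, 90.0]
wrist_force: [-0.4, 0.2, 0.3]
opening: 0.0856
grasp_force: 0.0
```

Request:
send_rows --targets "0 0 -20 0 0;0 0 -50 0 0;0 0 -80 0 0;-30 -8 -80 0 0;-80 -20 -80 0 0;-130 -30 -80 0 0;-156 -38 -80 0 0;-156 -38 -80 0 0;-156 -38 -80 0 0"

```text
time: 16.25
ee_pos: [0.5416, -0.3673, 0.1672]
tcp_rot: [-180.0, -0.0, 90.0]
wrist_force: [-0.4, 0.9, -0.9]
opening: 0.0854
grasp_force: 0.0
```

```bash
python3 - <<'E'
from h import *
import pickle
im,m=wrist();cv2.imwrite("pics/w5.png",im[0:400,120:520]);pickle.dump(m,open("m5.pkl","wb"));print(bot.get_obs()["ee_pos"])
E
```

```text
[ 0.5418 -0.3669  0.1673]
```

View pics/w5.png

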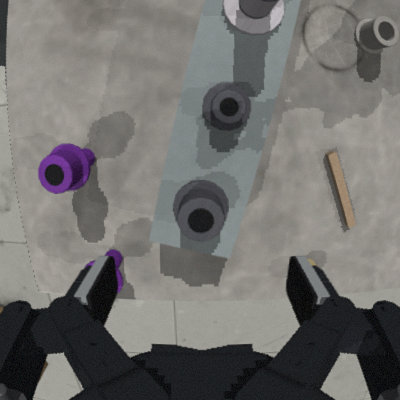

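The thick bolt's head is at full pixel (321,220), centred between the fingers. The drift stands in its hole at the top of the view. A purple bolt lies partly behind the left finger, so I check its clearance.

```bash
python3 - <<'E'
from h import *
import pickle
m=pickle.load(open("m5.pkl","rb"))
print("bolt",whit(m,(321,220),.109))
s=cv2.imread("pics/top0.png");hsv=cv2.cvtColor(s,40)
k=cv2.inRange(hsv,(125,90,40),(165,255,255));n,l,st,ce=cv2.connectedComponentsWithStats(k)
for i in range(1,n):
    if st[i,4]>60: print(ce[i],st[i],hit("top",ce[i],.08),hit("top",ce[i],.0))
E
```

```text
bolt [ 0.5421 -0.3674  0.109 ]
[429.9194 235.4787] [422 227  18  18 211] [ 0.4392 -0.448   0.08  ] [ 0.4407 -0.4665  0.    ]
[147.8078 248.8168] [131 234  35  29 333] [0.4235 0.2222 0.08  ] [0.424  0.2513 0.    ]
[382.726  244.9567] [375 237  18  17 208] [ 0.4194 -0.3352  0.08  ] [ 0.4196 -0.3458  0.    ]
```

Request:
send_rows --targets "0 0 30 0 0;0 0 60 0 0;0 0 80 0 0;0 0 84 0 0;0 0 84 0 0;0 0 84 0 255;0 0 84 0 255;0 0 84 0 255;0 0 84 0 255;0 0 84 0 255;0 0 84 0 255;0 0 84 0 255" --newtons 80

```text
time: 17.8
ee_pos: [0.5418, -0.368, 0.0842]
tcp_rot: [179.9, 0.0, 90.0]
wrist_force: [-0.1, 0.6, 5.7]
opening: 0.0317
grasp_force: 79.8
```

Request:
send_rows --targets "0 0 -15 0 255;0 0 -45 0 255;0 0 -85 0 255;0 0 -125 0 255;0 0 -135 0 255;30 -2 -135 0 255;80 -5 -135 0 255;135 -8 -135 0 255;190 -11 -135 0 255;245 -14 -135 0 255;300 -18 -135 0 255;355 -21 -135 0 255;400 -24 -135 0 255;419 -24 -135 0 255;419 -24 -135 0 255;419 -24 -135 0 255"

```text
time: 19.8
ee_pos: [0.5173, 0.0503, 0.2178]
tcp_rot: [-180.0, 0.0, 90.0]
wrist_force: [0.5, -0.7, -2.6]
opening: 0.0317
grasp_force: 79.9
```

```bash
python3 - <<'E'
from h import *
import pickle
im,m=wrist();t=camera("top");cv2.imwrite("pics/w6.png",np.hstack([im[50:400,150:500],cv2.resize(t[155:245,290:420],(505,350),interpolation=2)[:,:400]]));pickle.dump(m,open("m6.pkl","wb"));print(bot.get_obs()["ee_pos"])
E
```

```text
[0.5173 0.0501 0.218 ]
```

View pics/w6.png

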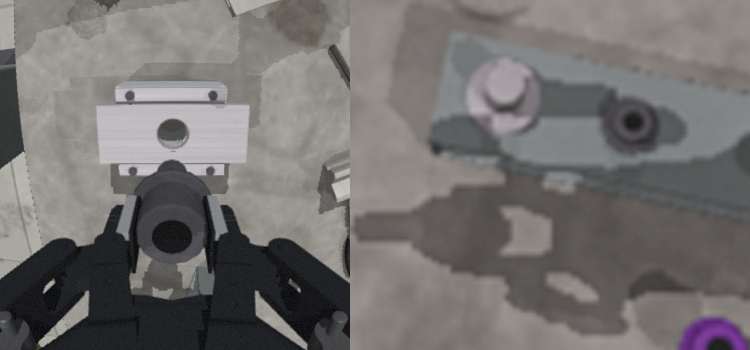

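The hole is at (324,183), in line with the rails, and the bolt hangs straight in the gripper. The right crop shows the drift upright in the rack.

Request:
send_rows --targets "1 1 30 0 255;1 1 60 0 255;1 1 85 0 255;1 1 95 0 255;1 1 105 0 255;1 1 115 0 255;1 1 125 0 255;1 1 135 0 255;1 1 140 0 255;1 1 140 0 255;1 1 140 0 255"

```text
time: 21.28
ee_pos: [0.5184, 0.0523, 0.0786]
tcp_rot: [180.0, -0.0, 90.0]
wrist_force: [0.6, 0.2, -2.6]
opening: 0.0319
grasp_force: 79.9
```

Request:
send_rows --targets "-1 -1 2 0 255;-1 -1 4 0 255;-1 -1 5 0 255;-1 -1 5 0 255;-1 -1 5 0 255"

```text
time: 21.9
ee_pos: [0.5172, 0.0512, 0.0733]
tcp_rot: [-180.0, -0.0, 90.0]
wrist_force: [0.2, 0.4, -2.5]
opening: 0.0319
grasp_force: 80.1
```

Release and back off straight up, well clear.

Request:
send_rows --targets "0 0 0 0 0;0 0 0 0 0;0 0 0 0 0;0 0 0 0 0;0 0 0 0 0;0 0 0 0 0;0 0 0 0 0;0 0 -20 0 0;0 0 -60 0 0;0 0 -110 0 0;-30 0 -150 0 0;-70 0 -180 0 0;-70 0 -180 0 0;-70 0 -180 0 0;-70 0 -180 0 0"

```text
time: 23.78
ee_pos: [0.5169, -0.0181, 0.2522]
tcp_rot: [-179.9, -0.0, 90.1]
wrist_force: [-0.1, -0.3, 0.6]
opening: 0.0854
grasp_force: 0.0
```

```bash
python3 - <<'E'
from h import *
import pickle
im,m=wrist();t=camera("side");cv2.imwrite("pics/w7.png",np.hstack([im[0:350,150:500],cv2.resize(t[150:270,280:400],(350,350),interpolation=2)]));pickle.dump(m,open("m7.pkl","wb"));o=bot.get_obs();print(o["ee_pos"],o["opening"],o["time"])
E
```

```text
[ 0.517  -0.018   0.2524] 0.0854312445744274 23.875
```

View pics/w7.png

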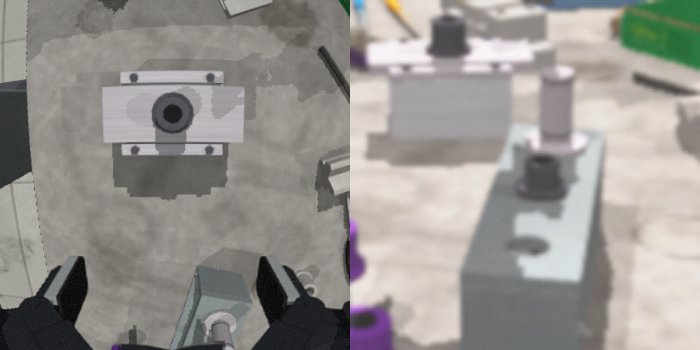

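The thick bolt sits upright with its flange on the strap at (172,114), centred between the screws. The drift stands in its rack hole with its collar down. I hand the job in.

```bash
python3 - <<'E'
from h import *
import pickle
from workcell import ticket
m=pickle.load(open("m7.pkl","rb"))
print("bolt",whit(m,(322,114),.098),"screws mid",np.mean([whit(m,p,.064) for p in[(276,77),(360,77),(285,150),(365,150)]],0))
print(ticket.job_done())
E
```

```text
bolt [0.5178 0.0511 0.098 ] screws mid [0.5173 0.0508 0.064 ]
the job is handed in; nothing more can be done
None
```

The job is handed in: the drift lined up the holes and is back in its own rack hole, and the thick bolt is in to its flange, measured within about 1 mm of the block's hole axis; the hand-in gave no verdict.

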